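# Nudge the nest plate home into the locating corner

## Task

Push the flat aluminium nest plate across the bench with the fingertips into the L-shaped steel corner stop, until one long edge lies flush along the longer bar and one end butts against the shorter bar, then draw back clear. Only push it: keep it flat on the bench, never grip or lift it, and do not ram it. Leave everything else standing where it is.

Things in the scene. Friction and masses are not known exactly. Their poses are not given: they have to be found in the camera images.
- nest_plate: Loose aluminium nest plate, slab 62 x 120 mm, 12 mm thick, 0.25 to 0.5 kg (slides at 1 to 6 N), with a raised nest mid-top (22 x 56 mm, 4 mm up) and small pins to 20 mm above the bench. Origin: centre of its underside; y along the 120 mm length, x across the width, z up. The same either way round: either long edge may go to the longer bar.
- corner_fence: Steel L-shaped corner stop fixed to the bench: bars 14 mm wide, 16 mm high, screw heads to 20 mm. Origin: inner corner at bench level, z up. The longer bar runs from it 110 mm along -y, inner face at x = 0 looking to -x; the shorter runs 70 mm along -x, inner face at y = 0 looking to -y (8 mm relief in the corner). The plate goes in the quarter x < 0, y < 0.
- plate_home (a point): Where the centre of the plate's underside lies when home: 31 mm along -x and 60 mm along -y from the inner corner, at bench level. Axes as the corner stop's; the plate's length is then parallel to y.
- gauge_block: Bystander, to be left alone: loose steel block 30 x 50 x 22 mm high. Origin: centre of its underside.
- loupe: Bystander, to be left alone: loose black eye loupe standing upright, 43 mm across, 37 mm high. Origin: centre of its underside.
- vial: Bystander, to be left alone: loose small capped bottle, 27 mm across, 57 mm high. Origin: centre of its underside.
- label_roll: Bystander, to be left alone: loose roll of white tape lying flat near the far edge of the bench (the edge is at world x about 0.57 m), 70 mm across, 30 mm high. Origin: centre of its underside.
- red_bin: Bystander, to be left alone: loose small open bin, 83 x 79 mm, 56 mm high. Origin: centre of its underside.

How it is judged (in metres and radians):
At the end, for the whole second after the job is handed in: The plate lies flat and at rest in the corner: its long edge within 2.5 mm of the longer bar and its end within 2.5 mm of the shorter bar (measured at its centre lines), parallel to the longer bar within 0.03 rad (x of nest_plate in the frame of corner_fence between -0.0335 and -0.028 m and y of nest_plate in the frame of corner_fence between -0.0625 and -0.057 m and angle between the y axis of nest_plate and the y axis of corner_fence, either way round below 0.03 rad and height (world z) of nest_plate below 0.003 m and angle between nest_plate's own z axis and vertical below 0.03 rad and linear speed of nest_plate below 0.005 m/s); the robot touches nothing.
It fails at once if the plate was lifted or tipped (height (world z) of nest_plate above 0.006 m or angle between nest_plate's own z axis and vertical above 0.1 rad).
It fails at once if the plate was gripped (grasp point low within the plate's outline, and over 30 N between fingers and plate) (x of the grasp point in the frame of nest_plate between -0.031 and 0.031 m and y of the grasp point in the frame of nest_plate between -0.06 and 0.06 m and height (world z) of the grasp point below 0.03 m and contact force between the fingers and nest_plate above 30 N).
It fails at once if the plate was rammed (over 80 N between fingers and plate) (contact force between the fingers and nest_plate above 80 N).
It fails at once if a bystander was moved more than 15 mm (distance of any of gauge_block, loupe, vial, label_roll, red_bin from where it was at the start of the episode above 0.015 m).
It also fails if it takes over 72 s, if anything falls off the work surface, if the arm or the gripper's body presses on something with over 40 N, if the wrist force passes 120 N, or if a joint passes its speed limit or range.

## Robot

A 6-joint arm with a two-finger parallel gripper is mounted at the origin on the work surface; the furniture and walls round the work are solid. World frame = base frame: x ahead of the robot, y to its left, z up, the work surface at z = 0. Lengths are in m, angles in degrees, forces in N, time in s.
With the tool pointing down it reaches from about 0.325 to 0.85 m from the base axis. Payload 15.5 kg.
Tool frame: the origin (TCP) lies at the very end of the fingers, on their centre line; the grasp point (between the pads) lies arm.grip_depth behind it (arm.grip_depth is the distance from the TCP to the grasp point, in m); z points along the fingers, y is the line along which they close (so a half turn about z gives the same grasp; the last joint's range is limited). The gripper opens to 91 mm and grips with 3 to 60 N. Pads are 32 mm wide; open, the fingers measure 118 mm over their backs; the gripper's body (76 mm by 178 mm) begins 60 mm behind the grasp point.
Start: joints at [-81.274, 28.281, 77.091, -0, 74.628, -5.472], TCP at [0.153, -0.606, 0.214] pointing down, gripper open.
Joint ranges: [-166.48, 166.48], [-47.26, 123.95], [12.59, 153.08], [-70.14, 250.14], [6.76, 159.57], [-176.63, 176.63]. Speed limits (degrees/s): [108.29, 108.29, 147.25, 172.46, 172.46, 172.46].

## Interface

Orientations are given as a 3x3 rotation matrix whose columns are the frame's x, y, z axes.
In Python, from rig import arm gives the robot as it stands. Calls block until the motion is done:
- arm.move_to(position, orientation): joint-space move of the TCP to a pose.
- arm.move_l(position, orientation=None, feed=0.15): straight line of the TCP; orientation=None keeps the orientation; feed is the mean speed in m/s.
- arm.move_joints(angles): joint-space move.
- arm.grip(opening): finger opening in m; the grip force is fixed at half the most; returns when the fingers have stopped.
- arm.sleep(seconds).
- arm.solve_ik(position, orientation): joint angles nearest the present ones, or None.
- arm.snapshot(name): name is "scene" or "top"; returns the picture (400x640x3 uint8, red, green, blue); there is no depth.
- arm.get_calibration(name): a dict with "intrinsics" (3x3 intrinsics, pixels), "cam_to_world" (4x4, takes a point from camera to world coordinates). Camera axes: x right, y down, z forward; pixel columns grow to the right and rows downward; lengths in m; the calibration is good to about 2 mm. A picture is of the moment at which its call begins. get_calibration takes no time and is no camera call.
A pose or a line that the arm cannot do raises arm.Unreachable and nothing moves.
- arm.sign_off(): hands the job in; it is judged then, once.
Readings, each from a call of its own:
- arm.current_t(): time.
- arm.current_joint_positions(): joint angles.
- arm.current_dq(): joint speeds.
- arm.current_tau(): joint torques, N m.
- arm.current_ee_pos(): TCP position.
- arm.current_tool_rot(): TCP orientation.
- arm.current_force(): force on the tool from outside, world axes, zero at the start.
- arm.current_torque(): the same for the moment, N m.
- arm.current_width(): finger opening in m.
- arm.current_grasp_force(): force on a finger pad.
Only numpy, scipy, OpenCV 4.12 (cv2) and the standard library are available. Lean on these libraries where they do the work, as an engineer would, in place of code of your own. Each camera call takes 0.05 s, during which the arm holds its last target. There are 200 camera calls.

## Working session

There is one attempt and no reset: what is moved stays moved. The work goes in short steps, each a Python script; the robot and the scene stay as the last script left them, time stands still between calls to the robot, and variables do not carry over. Pictures are saved under pics/ and viewed, at most 10 in all, crops included, and the job is handed in when it is done.

```bash
mkdir -p pics; ls; python3 - <<'E'
from rig import arm
import cv2,numpy as np
for n in("scene","top"):
    cv2.imwrite(f"pics/{n}0.png",arm.snapshot(n)[:,:,::-1]); c=arm.get_calibration(n); print(n,np.round(c["intrinsics"],1).tolist(),np.round(c["cam_to_world"],4).tolist())
print(arm.grip_depth,arm.current_t())
print(np.round(arm.current_tool_rot(),3).tolist())
E
```

```text
pics
scene [[507.7, 0.0, 323.8], [0.0, 507.7, 192.6], [0.0, 0.0, 1.0]] [[0.8906, 0.2757, -0.3616, 0.9318], [0.4544, -0.569, 0.6854, -1.1279], [-0.0168, -0.7748, -0.632, 0.8959], [0.0, 0.0, 0.0, 1.0]]
top [[383.5, 0.0, 322.4], [0.0, 383.5, 203.5], [0.0, 0.0, 1.0]] [[0.0115, -0.9957, 0.0922, 0.3696], [-0.9999, -0.011, 0.0063, -0.2139], [-0.0053, -0.0922, -0.9957, 0.8969], [0.0, 0.0, 0.0, 1.0]]
0.0188 0.1
[[0.969, 0.245, -0.0], [0.245, -0.969, 0.001], [0.0, -0.001, -1.0]]
```

View pics/scene0.png

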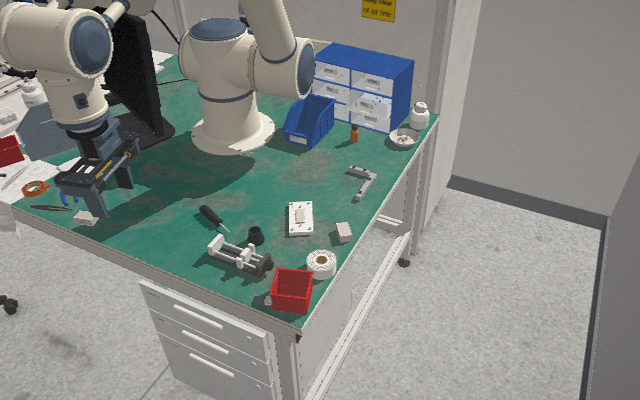

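View pics/top0.png

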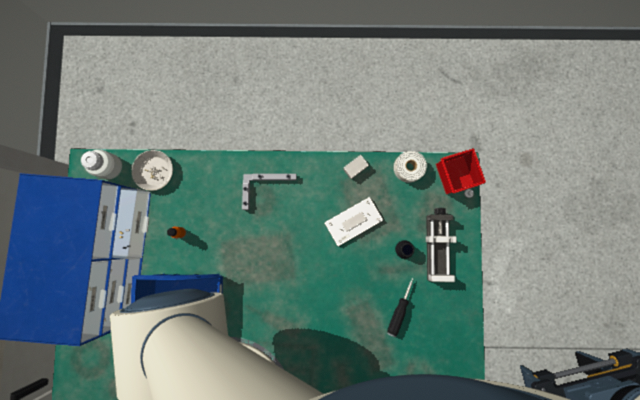

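The scene view shows the white plate at about (300,218), the grey L-stop at (362,182), the gauge block at (344,232) and the loupe at (256,235). In the top view the plate is at (354,222), tilted about 27°. The stop has its outer corner near (243,175), its longer bar runs right to (297,177) and its shorter bar runs down to (247,209). The block is at (357,167), the loupe at (404,249) and the vial at (176,232). Next I measure from both views.

```bash
cat > h.py <<'E'
from rig import arm
import cv2,numpy as np
def ray(n,p):
    c=arm.get_calibration(n);K=c["intrinsics"];T=c["cam_to_world"]
    return T[:3,3],T[:3,:3]@np.linalg.solve(K,[p[0],p[1],1])
def onz(n,p,z):
    o,d=ray(n,p);return o+d*(z-o[2])/d[2]
def tri(p,q):
    o,d=ray("top",p);a,e=ray("scene",q)
    s=np.linalg.lstsq(np.c_[d,-e],a-o,rcond=None)[0];u,v=o+d*s[0],a+e*s[1]
    return (u+v)/2,np.linalg.norm(u-v)
def proj(n,P):
    c=arm.get_calibration(n);q=c["intrinsics"]@(np.linalg.inv(c["cam_to_world"])@np.r_[P,1])[:3];return q[:2]/q[2]
def blobs(n,img,box,white):
    """contours of bright, unsaturated pixels in box, 4x upsampled"""
    x0,y0,x1,y1=box;S=4
    im=cv2.resize(img[y0:y1,x0:x1],None,fx=S,fy=S,interpolation=cv2.INTER_CUBIC)
    hsv=cv2.cvtColor(im,cv2.COLOR_RGB2HSV)
    m=((hsv[...,2]>white)&(hsv[...,1]<75)).astype(np.uint8)*255
    m=cv2.morphologyEx(m,cv2.MORPH_CLOSE,np.ones((9,9)))
    cs=cv2.findContours(m,cv2.RETR_EXTERNAL,cv2.CHAIN_APPROX_NONE)[0]
    c=max(cs,key=cv2.contourArea).reshape(-1,2).astype(np.float32)
    return (c+.5)/S-.5+[x0,y0]
def quad(c):
    """4 corners of a convex quadrilateral blob from line fits to its sides"""
    h=cv2.convexHull((c*8).astype(np.int32));e=.02*cv2.arcLength(h,True)
    a=cv2.approxPolyN(h,4).reshape(-1,2)/8.
    L=[]
    for i in range(4):
        p,q=a[i],a[(i+1)%4];l=np.linalg.norm(q-p);t=(c-p)@(q-p)/l/l;dd=np.abs((c-p)@np.array([-(q-p)[1],(q-p)[0]])/l)
        s=c[(t>.12)&(t<.88)&(dd<1.5)]
        L.append(cv2.fitLine(s.astype(np.float32),cv2.DIST_HUBER,0,.01,.01).ravel())
    out=[]
    for i in range(4):
        A,B=L[i-1],L[i];s=np.linalg.solve(np.c_[A[:2],-B[:2]],B[2:]-A[2:]);out.append(A[2:]+A[:2]*s[0])
    return np.array(out)
E
python3 - <<'E'
from h import *
T=arm.snapshot("top");S=arm.snapshot("scene")
A=quad(blobs("top",T,(315,190,395,255),150)).astype(float);B=quad(blobs("scene",S,(280,195,322,242),150)).astype(float)
print("top",A.round(1).tolist(),"scene",B.round(1).tolist())
for p in A:
    w=onz("top",p,.012);q=B[np.argmin(np.linalg.norm(B-proj("scene",w),axis=1))];P,e=tri(p,q);print(w.round(4),P.round(4),round(e,4))
c=np.array([onz("top",p,.012) for p in A]);print("centre",c.mean(0),[np.linalg.norm(c[i]-c[i-1]).round(4) for i in range(4)])
for n,I,b,k,f in(("top",T,(225,160,310,220),110,8),("scene",S,(340,155,385,208),110,12)):
    c=blobs(n,I,b,k);print(n,len(c),c.min(0),c.max(0), cv2.approxPolyN((cv2.convexHull((c*8).astype(np.int32))),5).reshape(-1,2)/8)
for nm,p,z in(("block",(356,166),.022),("loupe",(404,249),.037),("vial",(176,232),.057),("roll",(409,165),.03)):print(nm,onz("top",p,z).round(3))
def crop(I,b,f):return cv2.resize(I[b[1]:b[3],b[0]:b[2],::-1],None,fx=f,fy=f,interpolation=cv2.INTER_CUBIC)
a=crop(T,(230,150,330,225),6);d=crop(S,(335,155,395,210),6)
cv2.imwrite("pics/c_top.png",a);cv2.imwrite("pics/c_sc.png",d)
E
```

```text
top [[382.7, 219.7], [337.2, 246.0], [323.4, 222.0], [368.9, 196.1]] scene [[313.5, 233.9], [288.6, 233.9], [288.6, 201.6], [311.9, 200.0]]
[ 0.4154 -0.3477  0.012 ] [ 0.4165 -0.3483  0.0052] 0.0018
[ 0.354  -0.2433  0.012 ] [ 0.355  -0.2427  0.0089] 0.0026
[ 0.4087 -0.211   0.012 ] [ 0.4097 -0.2104  0.0103] 0.0022
[ 0.4699 -0.3159  0.012 ] [ 0.4715 -0.3169  0.0013] 0.0008
centre [ 0.41200688 -0.27949426  0.012     ] [np.float64(0.0631), np.float64(0.1212), np.float64(0.0635), np.float64(0.1215)]
top 755 [240.875 172.625] [296.125 209.625] [[296.25  172.875]
 [295.5   178.375]
 [247.    208.875]
 [240.75  210.125]
 [241.75  172.375]]
scene 915 [339.625 161.375] [384.375 200.875] [[388.    173.5  ]
 [359.375 202.125]
 [339.625 181.875]
 [339.625 166.5  ]
 [351.5   161.25 ]]
block [ 0.538 -0.285  0.022]
loupe [ 0.35  -0.391  0.037]
vial [0.381 0.111 0.057]
roll [ 0.54  -0.406  0.03 ]
```

View pics/c_top.png

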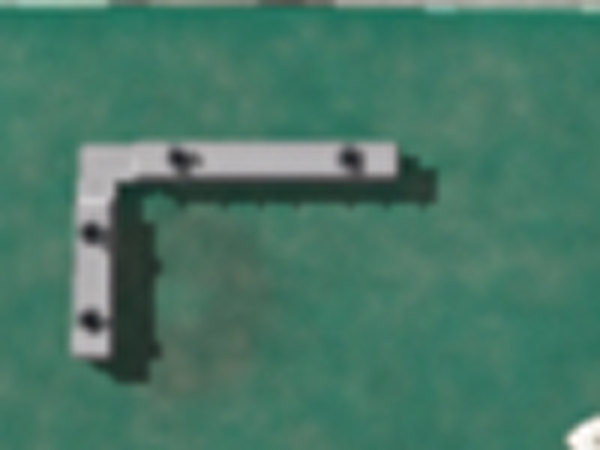

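View pics/c_sc.png

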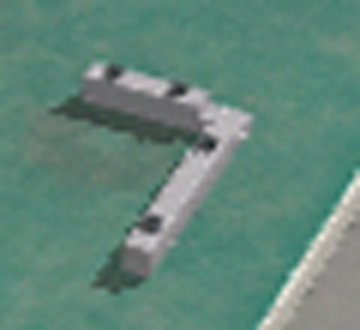

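The top crop shows the stop clearly: inner edge of the longer bar from about (140,180) to (398,178), inner edge of the shorter bar from (112,205) to (109,357). The scene crop shows the outer corner at (252,120) and the far end of the longer bar near (122,238)–(148,250). I'll fit the stop and start with the rotating push.

```bash
cat >> h.py <<'E'
def R(a):  # tool down, tool x at angle a (rad) in the world
    c,s=np.cos(a),np.sin(a);return np.array([[c,s,0],[s,-c,0],[0,0,-1.]])
def edge(I,box,axis,thr=110):
    """fit a line to the bar's inner edge: last bright px along axis (0: per column, 1: per row)"""
    c=blobs("top",I,(225,160,310,220),thr);x0,y0,x1,y1=box
    s=c[(c[:,0]>x0)&(c[:,0]<x1)&(c[:,1]>y0)&(c[:,1]<y1)]
    W=np.array([onz("top",p,.016)[:2] for p in s]);l=cv2.fitLine(W.astype(np.float32),cv2.DIST_HUBER,0,1e-3,1e-3).ravel();return l
E
python3 - <<'E'
from h import *
T=arm.snapshot("top")
L=edge(T,(256,176.5,293,183),0);O=edge(T,(250,170,293,176),0);S=edge(T,(245.5,187,252,205),1);Q=edge(T,(238,180,244.5,205),1)
f=lambda l:np.degrees(np.arctan2(l[1],l[0])).round(2)
print([(l.round(4).tolist(),f(l)) for l in(L,O,S,Q)])
s=np.linalg.solve(np.c_[L[:2],-S[:2]],S[2:]-L[2:]);C=L[2:]+L[:2]*s[0];print("corner",C)
o=lambda a,b:abs(np.cross(np.r_[a[:2],0],np.r_[b[2:]-a[2:],0])[2])
print("bar widths",o(L,O),o(S,Q))
for u,v in (((80,146),(252,120)),((398,142),(148,250)),((72,355),(97,62))):
    print("height",tri((230+u[0]/6-.4,150+u[1]/6-.4),(335+v[0]/6-.4,155+v[1]/6-.4)))
for a in(0,np.pi/2,-np.pi/2):
  for p in((.32,-.295,.15),(.464,-.39,.15),(.464,-.39,.005),(.48,-.1,.005)):
    j=arm.solve_ik(np.array(p),R(a));print(round(a,2),p,None if j is None else np.round(j,0))
E
```

```text
[([0.010700000450015068, -0.9998999834060669, 0.5073000192642212, -0.0989999994635582], np.float32(-89.39)), ([0.008100000210106373, -1.0, 0.5212000012397766, -0.07620000094175339], np.float32(-89.53)), ([0.9990000128746033, 0.04430000111460686, 0.46239998936653137, -0.03519999980926514], np.float32(2.54)), ([1.0, -0.00839999970048666, 0.47369998693466187, -0.02070000022649765], np.float32(-0.48))]
corner [ 0.5066213  -0.03320454]
bar widths 0.014155806 0.013959985
height (array([ 0.52087538, -0.01950437,  0.00284626]), np.float64(0.001238930557427278))
height (array([ 0.52159432, -0.14563405,  0.01553693]), np.float64(0.0011843802200008518))
height (array([ 0.43819099, -0.02057199,  0.01194329]), np.float64(0.002410721749513859))
0 (0.32, -0.295, 0.15) [-51.  18. 107.  -0.  54.  39.]
0 (0.464, -0.39, 0.15) [-46.  31.  84.  -0.  65.  44.]
0 (0.464, -0.39, 0.005) [-46.  42.  90.  -0.  48.  44.]
0 (0.48, -0.1, 0.005) [-19.  36. 107.  -0.  36.  71.]
1.57 (0.32, -0.295, 0.15) [-51.  18. 107.  -0.  54. -51.]
1.57 (0.464, -0.39, 0.15) [-46.  31.  84.  -0.  65. -46.]
1.57 (0.464, -0.39, 0.005) [-46.  42.  90.  -0.  48. -46.]
1.57 (0.48, -0.1, 0.005) [-19.  36. 107.  -0.  36. -19.]
-1.57 (0.32, -0.295, 0.15) [-51.  18. 107.  -0.  54. 129.]
-1.57 (0.464, -0.39, 0.15) [-46.  31.  84.  -0.  65. 134.]
-1.57 (0.464, -0.39, 0.005) [-46.  42.  90.  -0.  48. 134.]
-1.57 (0.48, -0.1, 0.005) [-19.  36. 107.  -0.  36. 161.]
```

```bash
cat >> h.py <<'E'
A=np.radians(.5);FX=np.array([np.cos(A),np.sin(A),0]);FY=np.array([-FX[1],FX[0],0])
C=np.array([.5066,-.0335,0])
def push(d,dist,lim,step=.008,feed=.05):
    """push along unit d until dist is covered or the reaction rises above lim"""
    f0=arm.current_force();p=np.array(arm.current_ee_pos());n=0;log=[]
    while n<dist-1e-6:
        n=min(n+step,dist);arm.move_l(p+d*n,feed=feed);f=-(arm.current_force()-f0)@d;log.append(round(float(f),1))
        if f>lim:break
    print("pushed",round(n,4),"f",log,"t",round(arm.current_t(),1));return f
def look(box,name=None):
    """plate centre and yaw in the fence frame, from the top view"""
    I=arm.snapshot("top")
    if name:cv2.imwrite(f"pics/{name}.png",cv2.resize(I[140:290,220:470,::-1],None,fx=3,fy=3,interpolation=cv2.INTER_CUBIC))
    q=quad(blobs("top",I,box,170)).astype(float)
    w=np.array([onz("top",p,.012) for p in q]);e=[w[i]-w[i-1] for i in range(4)];l=max(e,key=np.linalg.norm)
    c=w.mean(0);r=c-C;print("plate",c.round(4),"fence xy",(r@FX).round(4),(r@FY).round(4),"yaw",np.degrees(np.arctan(-(l@FX)/(l@FY))).round(2),"sides",[np.linalg.norm(v).round(3) for v in e])
E
python3 - <<'E'
from h import *
arm.move_to(np.array([.327,-.295,.12]),R(A));arm.grip(.060)
arm.move_l(np.array([.327,-.295,.005]),feed=.12)
print(arm.current_ee_pos(),arm.current_width(),arm.current_t())
push(FX,.083,25)
try:look((300,170,395,255),"p1")
except Exception as e:print(e)
E
```

```text
[ 0.32720388 -0.29521818  0.00543402] 0.059641184745306004 3.3833
pushed 0.083 f [0.4, 0.4, 0.5, 1.2, 1.4, 1.2, -0.0, 0.9, 0.4, 1.0, -0.1] t 6.7
plate [ 0.4448 -0.3341  0.012 ] fence xy -0.0644 -0.3001 yaw -57.6 sides [np.float64(0.07), np.float64(0.188), np.float64(0.204), np.float64(0.089)]
```

View pics/p1.png

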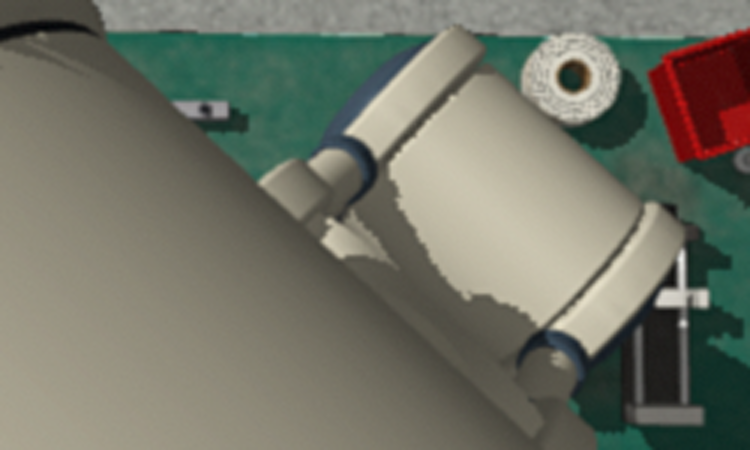

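The arm hides the plate in this view, so that pose estimate is invalid. I back off, swing aside and look again.

```bash
cat >> h.py <<'E'
def aside(back):
    p=np.array(arm.current_ee_pos());arm.move_l(p+back,feed=.1);arm.move_l(p+back+[0,0,.1],feed=.25)
    arm.move_joints([-81.274,28.281,77.091,0,74.628,-5.472])
E
python3 - <<'E'
from h import *
aside(-.015*FX);look((250,170,395,255),"p2");print(arm.current_t())
E
```

```text
plate [ 0.4598 -0.2918  0.012 ] fence xy -0.0491 -0.2579 yaw 0.12 sides [np.float64(0.121), np.float64(0.062), np.float64(0.121), np.float64(0.062)]
9.1917
```

View pics/p2.png

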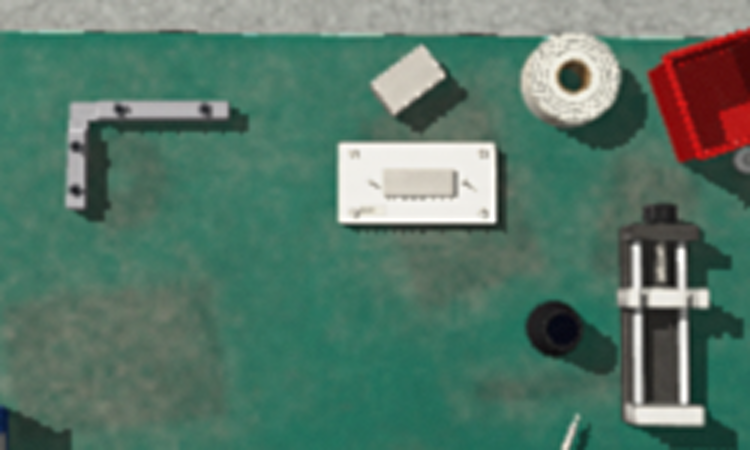

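The plate is now aligned (yaw 0.1°), centred at about (417,183) in the crop, with its upper edge clear of the gauge block. Next I push on its -y end, keeping about 18 mm off the long bar.

```bash
python3 - <<'E'
from h import *
s=np.array([.460,-.386,0])
arm.grip(.02)
arm.move_to(s+[0,0,.12],R(A+np.pi/2));arm.move_l(s+[0,0,.005],feed=.12)
f=push(FY,.205,14,step=.02,feed=.06)
if f<14:push(FY,.03,11,step=.002,feed=.03)
print(arm.current_ee_pos())
aside(-.015*FY);look((240,176,345,235),"p3");print(arm.current_t())
E
```

```text
pushed 0.205 f [1.3, 0.3, 0.9, -0.1, 0.3, 0.8, 0.8, 0.9, -0.5, 0.1, 1.3] t 17.6
pushed 0.01 f [-0.4, -0.3, -0.0, 2.8, 20.3] t 18.8
[ 0.45937697 -0.17292417  0.00595369]
plate [ 0.4534 -0.089   0.012 ] fence xy -0.0537 -0.055 yaw 0.14 sides [np.float64(0.131), np.float64(0.064), np.float64(0.135), np.float64(0.061)]
21.6667
```

View pics/p3.png

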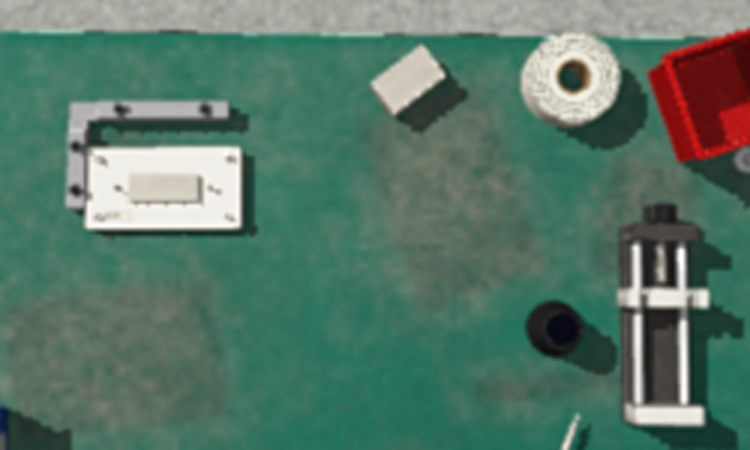

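The plate's end is butted on the shorter bar (the force rose to 20 N), with a gap of about 18 mm to the longer bar. Now I push it into the longer bar, then give the end another gentle push.

```bash
python3 - <<'E'
from h import *
h=C-.031*FX-.060*FY
s=h-.080*FX
arm.grip(.06)
arm.move_to(s+[0,0,.12],R(A));arm.move_l(s+[0,0,.005],feed=.12)
f=push(FX,.024,12,step=.008,feed=.05)
if f<12:push(FX,.025,15,step=.0015,feed=.02)
print(arm.current_ee_pos(),arm.current_t())
p=np.array(arm.current_ee_pos())-.015*FX;arm.move_l(p,feed=.1);arm.move_l(p+[0,0,.1],feed=.25)
s=h-.092*FY
arm.grip(.02);arm.move_to(s+[0,0,.12],R(A+np.pi/2));arm.move_l(s+[0,0,.005],feed=.12)
f=push(FY,.010,12,step=.005,feed=.05)
if f<12:push(FY,.012,15,step=.001,feed=.02)
print(arm.current_ee_pos())
aside(-.015*FY);look((248,180,345,235),"p4");print(arm.current_t())
I=arm.snapshot("scene");cv2.imwrite("pics/p4s.png",cv2.resize(I[150:260,290:410,::-1],None,fx=5,fy=5,interpolation=cv2.INTER_CUBIC))
E
```

```text
pushed 0.024 f [0.7, -0.3, 0.9] t 26.5
pushed 0.009 f [-0.8, 0.3, 0.8, 3.4, 10.8, 16.7] t 28.0
[ 0.42690266 -0.09394821  0.00516454] 28.0417
pushed 0.01 f [0.4, 1.1] t 32.9
pushed 0.005 f [-1.5, -0.3, 4.5, 14.9, 23.1] t 34.1
[ 0.47737029 -0.17259492  0.00570671]
plate [ 0.4757 -0.0962  0.012 ] fence xy -0.0314 -0.0624 yaw 0.11 sides [np.float64(0.119), np.float64(0.061), np.float64(0.117), np.float64(0.061)]
36.9667
```

View pics/p4.png

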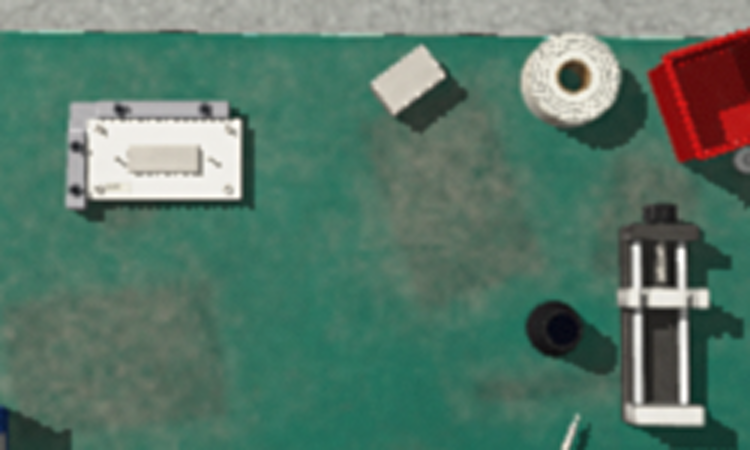

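View pics/p4s.png

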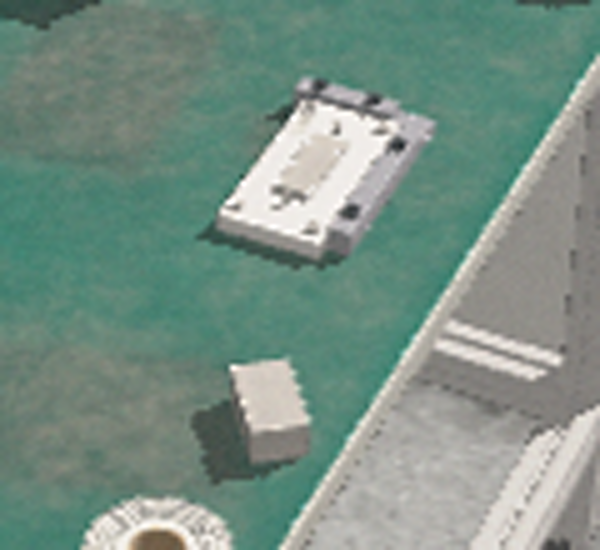

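Both pictures show the plate flush in the corner: top crop plate at (165,160) against both bars, no visible gap in either view, yaw 0.1°. Both pushes ended on a hard stop, the bystanders look unmoved and the arm is clear.

```bash
python3 -c "
from rig import arm
print(arm.sign_off(),arm.current_t())"
```

```text
the job is handed in; nothing more can be done
the job is handed in; nothing more can be done
```

The plate was pushed flush against both bars of the corner stop (0.1° off parallel in the last top view), the bystanders looked unmoved, the arm was drawn back clear, and the job was handed in at about 37 s; no verdict was returned.

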